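# Register a bar blank in the drill jig and lock its cam

## Robot

A 7-joint arm with a two-finger parallel gripper is mounted at the origin on the work surface; the furniture and walls round the work are solid. World frame = base frame: x ahead of the robot, y to its left, z up, the work surface at z = 0. Lengths are in mm, angles in rad, forces in N, time in s.
With the tool pointing down it reaches from about 400 to 875 mm from the base axis. Payload 4.4 kg.
Tool frame: the origin (TCP) lies midway between the tips of the shut fingers; the grasp point (between the pads) lies 19 mm behind it; z points along the fingers, y is the line along which they close (so a half turn about z gives the same grasp; the last joint's range is limited). The gripper opens to 85 mm and grips with 20 to 120 N. Pads are 22 mm wide; open, the fingers measure 114 mm over their backs; the gripper's body (76 mm by 85 mm) begins 54 mm behind the grasp point. The pads swing forward as they close: fully open they stand 13 mm farther back than shut.
Start: joints at [1.259, 0.628, 0.038, 1.517, -0.027, 0.996, -0.02], TCP at [158.193, -630.47, 231.313] pointing down, gripper open.
Joint ranges: [-3.06, 3.06], [-0.37, 2.12], [-1.25, 1.32], [0.18, 2.47], [-1.1, 4.24], [0.23, 1.98], [-2.94, 2.94]. Speed limits (rad/s): [2.57, 2.57, 3.14, 3.14, 3.14, 3.14, 3.14].

## Interface

Orientations are given as [roll, pitch, yaw] about the fixed x, y, z axes, in that order (R = Rz(yaw) Ry(pitch) Rx(roll)).
In Python, from cell import ctrl gives the robot as it stands.
- The arm moves only by the shell command python3 -m crank 'ROWS' [OPENING]. ROWS is JSON, a list that holds one entry, the list of rows, each a list of 4 numbers: the shift along the tool's x, y, z normalised to -1 to 1, where 1 is 2.5 cm, then the turn about the tool's z normalised to -1 to 1, where 1 is 0.08 rad. In form: [[[dx, dy, dz, turn], ...]]. A call has 1 to 12 rows; each row shifts and turns the commanded pose from where the row before left it, along the tool's axes as they then stand; what a row does not reach is not made up. A row lasts 1/12 s, in which the tool goes at most 41.7 mm and 7.16 degrees, less where a joint would pass 70% of its speed; a pose out of reach is approached as far as the arm can. A call with a number of a shift or a turn outside -1 to 1 is refused whole. A call with a gripper value outside its range is refused whole. OPENING is the closure, from -1 (fully open) to 1 (shut), set as the call begins (- or left out, the last holds). The fingers move at their own pace and stop on an object; the grip force is fixed at half the most. Time passes only in rows, so rows that do not move let the fingers close. It gives the time, the measured TCP pose, the force, the opening and the grip force at its end, in the units of the state.
- ctrl.read_state(): the state, without advancing time (a new reading comes with each control period).
- ctrl.get_image(name): name is "side" or "top" or "wrist"; returns a dict with "img" (480x640x3 uint8, red, green, blue), "intrinsics" (3x3 intrinsics, pixels), "extrinsics" (4x4, takes a point from camera to world coordinates). Camera axes: x right, y up, looking along -z (the intrinsics and any distortion apply to the point x, -y, -z); pixel columns grow to the right and rows downward; lengths in mm; the calibration is good to about 2 mm. A picture is of the moment at which its call begins. There is no depth.
- ctrl.finish_job(): hands the job in; it is judged then, once.
Trained networks look in the newest picture that a camera, given by its name, has taken for a name from the list of things; names that differ only in an ending like _2 or _b are one class to them, and where a whole thing is asked for, a point or a joint stands for the part that bears it (a point fixed in the world has none). Each returns a list of dicts, best first, with "confidence" (0 to 1); they miss things now and then, are a little off and sometimes report something else, mostly with a low value. They report only what shows in the picture. A call takes as long as a camera call.
- ctrl.find_in(camera, target): "position" ([row, column] in pixels, amid what is visible of it).
- ctrl.trace(camera, target): "mask" (480x640 bool, what is visible of it) and "position" ([row, column] in pixels, amid what is visible of it).
- ctrl.place_of(camera, target): "position" ([row, column] in pixels: a listed point, or the origin of a listed thing).
The state is a dict: "clock": time; "qpos": joint angles; "qd": joint speeds; "tau": joint torques, N m; "eef_pos": TCP position; "tool_rot": TCP orientation; "force": force on the tool from outside, world axes, zero at the start; "torque": the same for the moment, N m; "width": finger opening in mm; "gripper_force": force on a finger pad.
Only numpy, scipy, OpenCV 4.12 (cv2) and the standard library are available. Lean on these libraries where they do the work, as an engineer would, in place of code of your own. Each camera call takes 0.05 s, during which the arm holds its last target. There are 200 camera calls.

## Task

Load the aluminium bar blank into the drill jig for its second hole: lay it flat on the base plate, slide its square end in under the bush bridge and push it gently, fully home against the end stop and both side pins. Only then swing the red-knobbed cam lever, which stays open until now, all the way round to lock the blank, still home on all three stops. Leave the spray can, the tape roll and the socket extension bar where they are.

Things in the scene. Friction and masses are not known exactly. Their poses are not given: they have to be found in the camera images.
- blank: Aluminium flat bar lying on the desk, 36 mm wide (its x), 190 mm long (y), 12 mm thick (z), 0.25 kg; origin on its underside, mid-length. The +y end is sawn square, with a scribed cross on top 22 mm from it; the -y end is rounded (radius 18 mm), with a 12 mm hole 45 mm from its tip.
- square_end (a point): middle of the blank's square end face, half way up its thickness (95 mm along +y from the blank's middle)
- round_end (a point): tip of the blank's rounded end, half way up its thickness (95 mm along -y from the blank's middle)
- blank_mid (a point): centre of the blank (6 mm above its underside)
- drill_jig: Fixed drill jig. Origin at desk level, below where the middle of the registered blank belongs; the blank's x and y axes must then agree with the jig's. Steel base plate x -62 to +62, y -80 to +118 mm, top at z = 18 mm: the blank lies on it and is slid in lengthwise from -y, under the bush bridge.
- stops: Stops fixed to the jig, same origin and axes: two upright steel side pins, 10 mm across, 15 mm above the plate, centred at x = +23, y = -70 and +42 mm (near faces at x = +18 take the blank's long edge); end stop, a dark block 28 mm wide, 17 mm above the plate, its face at y = +95 mm takes the square end. Registered, the blank is at x = 0, y = 0 here.
- cam_lever (a joint): Lever angle about the upright cam axis, counterclockwise from above: 0 = open, lever at 135 deg from the jig's +x toward +y; 2.1 rad = end of travel, locked (at 255 deg). Stays where left. The cam, an eccentric disc of radius 18 mm, 12.5 mm high, open lies beyond x = -29 mm and takes up y -1 to +40 mm in the jig's frame; its last turn presses the blank on the pins.
- bush (a point): centre of the top of the brass drill bush on the dark bridge: jig x = 0, y = 72.5, z = 53 mm. The bridge's arm spans jig x -18 to +58, y +55 to +90, z 34 to 46 mm (4 mm over the blank); its foot stands at x +30 to +58, behind the pins
- cam_pivot (a point): cam axis, at the height of the lever's root: jig x = -42.5, y = +24, z = 36.5 mm
- lever_knob (a point): centre of the red ball knob, 24 mm across, at the lever's end, 78 mm from the cam axis, 41 mm above the desk; the lever is a 9 mm round rod and can be pushed by its side
- spray_can: bystander: standing spray can, 66 mm across, 202 mm tall; origin at its foot
- tape: bystander: black tape roll lying flat, 62 mm across, 19 mm high; origin at its foot
- ext_bar: bystander: socket extension bar lying on the desk, 141 mm long (its y), 21 mm thick; origin at its underside

How it is judged (in metres and radians):
On the way, in this order (a step that is already met when the one before it is completed fails the run):
1. the blank lies in the jig, home against the end stop and both side pins (within 1.5 mm), while the cam lever is still open (below 0.8 rad) (y of square_end in the frame of drill_jig between 0.0935 and 0.0965 m and x of square_end in the frame of drill_jig between -0.0015 and 0.0015 m and x of round_end in the frame of drill_jig between -0.0015 and 0.0015 m and z of blank_mid in the frame of drill_jig between 0.022 and 0.026 m and value of joint cam_lever below 0.8 rad), for 0.2 s.
2. the cam lever is swung to its locked end (beyond 1.95 rad) (value of joint cam_lever above 1.95 rad), for 0.2 s.
At the end, for the whole second after the job is handed in: The cam lever is locked (beyond 1.95 rad) and the blank lies flat and at rest on the jig's base plate, square end toward the end stop, both its end and its long edge home on the end stop and the two side pins within 1.5 mm (y of square_end in the frame of drill_jig between 0.0935 and 0.0965 m and x of square_end in the frame of drill_jig between -0.0015 and 0.0015 m and x of round_end in the frame of drill_jig between -0.0015 and 0.0015 m and z of blank_mid in the frame of drill_jig between 0.022 and 0.026 m and value of joint cam_lever above 1.95 rad and linear speed of blank below 0.01 m/s); the robot touches nothing.
It fails at once if the blank is pressed against the stops with more than 45 N (contact force between blank and stops above 45 N).
It fails at once if the spray can is moved by more than 30 mm (distance of spray_can from where it was at the start of the episode above 0.03 m).
It fails at once if the tape roll is moved by more than 30 mm (distance of tape from where it was at the start of the episode above 0.03 m).
It fails at once if the socket extension bar is moved by more than 30 mm (distance of ext_bar from where it was at the start of the episode above 0.03 m).
It also fails if it takes over 72 s, if anything falls off the work surface, if the arm or the gripper's body presses on something with over 40 N, if the wrist force passes 120 N, or if a joint passes its speed limit or range.

## Working session

There is one attempt and no reset: what is moved stays moved. The work goes in short steps, Python scripts to look and compute and a shell command to move; the robot and the scene stay as the last step left them, time stands still between calls to the robot, and variables do not carry over. Pictures are saved under pics/ and viewed, at most 10 in all, crops included, and the job is handed in when it is done.

```bash
mkdir -p pics; ls; cat > h.py <<'E'
import numpy as np, cv2
from cell import ctrl
def ray(im,rc):
    K=np.array(im["intrinsics"]);E=np.array(im["extrinsics"])
    p=np.linalg.inv(K)@np.array([rc[1],rc[0],1.0]); d=E[:3,:3]@np.array([p[0],-p[1],-p[2]])
    return E[:3,3],d/np.linalg.norm(d)
def onz(im,rc,z):
    o,d=ray(im,rc); return o+d*(z-o[2])/d[2]
def tri(rs):
    A=np.zeros((3,3));b=np.zeros(3)
    for o,d in rs:
        P=np.eye(3)-np.outer(d,d);A+=P;b+=P@o
    x=np.linalg.solve(A,b); return x,[np.linalg.norm((np.eye(3)-np.outer(d,d))@(x-o)) for o,d in rs]
def proj(im,X):
    K=np.array(im["intrinsics"]);E=np.array(im["extrinsics"])
    c=np.linalg.inv(E)@np.append(X,1); p=K@np.array([c[0],-c[1],-c[2]]); return p[1]/p[2],p[0]/p[2]
def save(im,n): cv2.imwrite("pics/"+n,cv2.cvtColor(im["img"],cv2.COLOR_RGB2BGR))
E
python3 - <<'E'
from h import *
np.set_printoptions(precision=1,suppress=True)
T={}
for c in ["top","side"]:
    T[c]=ctrl.get_image(c); save(T[c],c+"0.png"); print(c,T[c]["intrinsics"],T[c]["extrinsics"])
for t in ["square_end","round_end","blank_mid","drill_jig","bush","cam_pivot","lever_knob","spray_can","tape","ext_bar"]:
    rs=[]
    for c in ["top","side"]:
        r=ctrl.place_of(c,t)
        print(t,c,[(np.round(q["position"],1),round(q["confidence"],2)) for q in r[:2]])
        if r: rs.append(ray(T[c],r[0]["position"]))
    if len(rs)==2: print("   ",*tri(rs))
print(ctrl.read_state())
E
```

```text
pics
top [[447.1   0.  324.9]
 [  0.  447.1 244.2]
 [  0.    0.    1. ]] [[  0.    1.   -0.1 418.6]
 [ -1.    0.   -0.   37.3]
 [ -0.    0.1   1.  892.9]
 [  0.    0.    0.    1. ]]
side [[441.1   0.  321.8]
 [  0.  441.1 238.5]
 [  0.    0.    1. ]] [[   1.     0.    -0.2  393.4]
 [  -0.2    0.4   -0.9 -738.3]
 [   0.     0.9    0.4  377.3]
 [   0.     0.     0.     1. ]]
square_end top [(array([291.8, 310.2]), 0.87), (array([225.2, 436.9]), 0.67)]
square_end side [(array([272.5, 269.5]), 0.9), (array([238.3, 288. ]), 0.33)]
    [445.8  76.9  -4.8] [np.float64(3.4990805503493494), np.float64(3.499080550349517)]
round_end top [(array([281.6, 409.6]), 0.73)]
round_end side [(array([315.8, 297. ]), 0.98), (array([320.4, 428.2]), 0.75)]
    [ 472.2 -119.7    7.5] [np.float64(0.9153732766955389), np.float64(0.9153732766954588)]
blank_mid top [(array([288.9, 356. ]), 0.92)]
blank_mid side [(array([287.2, 282.2]), 0.76)]
    [457.5 -14.2   6.7] [np.float64(1.8254338409473352), np.float64(1.8254338409472743)]
drill_jig top [(array([268.8, 225.6]), 0.61)]
drill_jig side [(array([237.8, 286.8
[... 894 characters left out ...]
 ] [np.float64(2.1439755707922044), np.float64(2.1439755707924033)]
ext_bar top [(array([226.6, 439.2]), 0.56), (array([267.4, 224.5]), 0.48)]
ext_bar side [(array([332.9, 371. ]), 0.83), (array([220.1, 251.6]), 0.24)]
    [ 581.2 -180.7    4.5] [np.float64(1.532357670929816), np.float64(1.5323576709296105)]
{'clock': 1.1, 'qpos': array([ 1.3,  0.6,  0. ,  1.5, -0. ,  1. , -0. ]), 'qd': array([-0., -0., -0.,  0.,  0., -0., -0.]), 'tau': array([  0. , -56.3,   1.2, -19.4,   0. ,   0. ,   0. ]), 'eef_pos': array([ 158.2, -630.5,  231.3]), 'tool_rot': array([ 3.1, -0. ,  0.2]), 'force': array([-0.2, -0.4, -0.2]), 'torque': array([-0.,  0., -0.]), 'gripper_force': 0.0, 'width': 85.2783201281476}
```

View pics/top0.png

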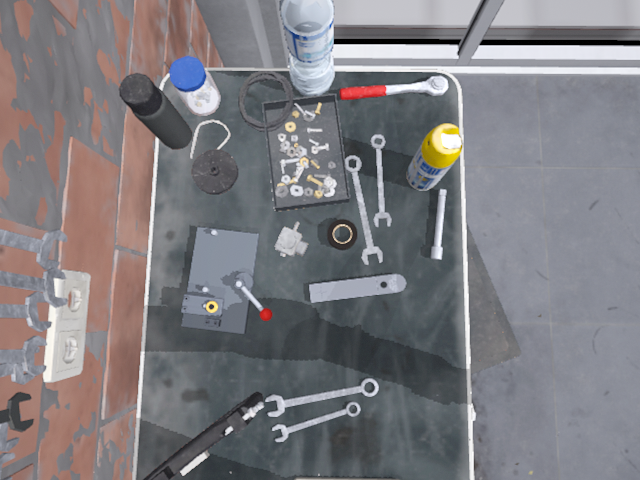

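View pics/side0.png

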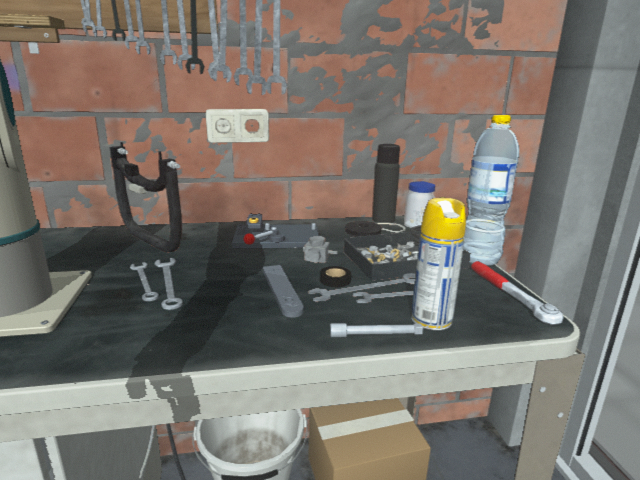

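The top view shows the blank from its square end near (row 292, col 310) to its round end at (283, 405). The jig plate is at cols 182–258, rows 228–333, with the bush at (307, 211), the lever root at (280, 242) and the red knob at (314, 265). The jig's +y therefore points to about world -x, so the blank is slid in from the far side. The side view agrees: red knob at (238, 249), blank around (287, 282). The networks' knob and pivot hits are poor, so I'll measure those closer in.

I'll turn the tool first, then travel over.

```bash
python3 -m crank '[[[0,0,0,-1],[0,0,0,-1],[0,0,0,-1],[0,0,0,-1],[0,0,0,-1],[0,0,0,-1],[0,0,0,-1],[0,0,0,-1],[0,0,0,-1],[0,0,0,-1],[0,0,0,-1],[0,0,0,-1]]]' -1; python3 -m crank '[[[0,0,0,-1],[0,0,0,-1],[0,0,0,-1],[0,0,0,-1],[0,0,0,-1],[0,0,0,-1],[0,0,0,-1]]]'; python3 -c "
from cell import ctrl;print(ctrl.read_state())"
```

```text
clock: 2.1
eef_pos: [158.1, -630.5, 231.3]
tool_rot: [3.142, 0.0, 1.21]
force: [0.9, -0.9, 0.1]
width: 85.3
gripper_force: 0.0
clock: 2.68
eef_pos: [158.0, -630.5, 231.3]
tool_rot: [-3.141, 0.0, 1.769]
force: [0.4, -0.4, 0.1]
width: 85.2
gripper_force: 0.0
{'clock': 2.6833, 'qpos': array([ 1.49944458,  0.65062466, -0.37470912,  1.50925428,  0.26146916,
        1.03132529,  1.25819338]), 'qd': array([ 0.14389195,  0.03001264, -0.2570285 , -0.0045847 ,  0.17915157,
        0.04062878,  0.80207827]), 'tau': array([-7.22292680e-01, -5.66488588e+01, -3.89505967e+00, -1.91599864e+01,
       -1.71371950e-01, -4.20074828e-02, -8.45982749e-01]), 'eef_pos': array([ 158.02900486, -630.54143279,  231.30900858]), 'tool_rot': array([-3.14149374e+00,  6.87824300e-05,  1.76942548e+00]), 'force': array([ 0.42166753, -0.38660113,  0.07866508]), 'torque': array([ 0.02496369,  0.00567551, -0.00442261]), 'gripper_force': 0.0, 'width': 85.21617696234576}
```

```bash
python3 -m crank '[[[0.8,1,0,0],[0.8,1,0,0],[0.8,1,0,0],[0.8,1,0,0],[0.8,1,0,0],[0.8,1,0,0],[0.8,1,0,0],[0.8,1,0,0],[0.8,1,0,0],[1,0.8,0,0],[1,0.8,0,0],[1,0.8,0,0]]]' -1; python3 -m crank '[[[1,0.7,0,0],[1,0.7,0,0],[1,0.6,0,0],[1,0.3,0,0],[1,0,0,0],[1,0,0,0],[1,0,0,0],[1,0,0,0],[0.8,0,0,0],[0,0,0,0],[0,0,0,0],[0,0,0,0]]]'; python3 - <<'E'
from h import *
np.set_printoptions(precision=2,suppress=True)
im=ctrl.get_image("wrist"); save(im,"w1.png"); print(im["intrinsics"],im["extrinsics"])
s=ctrl.read_state();print(s["eef_pos"],s["tool_rot"],s["qpos"])
for t,z in [("square_end",6),("round_end",6),("blank_mid",6),("drill_jig",0),("bush",53),("cam_pivot",36.5),("lever_knob",41)]:
    for q in ctrl.place_of("wrist",t)[:2]: print(t,q["position"],round(q["confidence"],2),onz(im,q["position"],z))
E
```

```text
clock: 3.68
eef_pos: [389.0, -323.8, 231.5]
tool_rot: [3.141, 0.0, 1.766]
force: [0.4, -0.3, 0.9]
width: 85.6
gripper_force: 0.0
clock: 4.68
eef_pos: [402.6, -98.8, 231.5]
tool_rot: [3.141, 0.001, 1.765]
force: [-1.1, 0.3, -0.1]
width: 85.9
gripper_force: 0.0
[[430.66   0.   315.44]
 [  0.   430.66 242.3 ]
 [  0.     0.     1.  ]] [[  0.98  -0.18  -0.06 387.77]
 [  0.19   0.94   0.29 -24.93]
 [ -0.    -0.3    0.96 375.61]
 [  0.     0.     0.     1.  ]]
[402.51 -99.15 231.42] [3.14 0.   1.76] [ 0.53  0.32 -0.47  2.12  0.21  0.74  0.12]
round_end [228.9, 388.8] 0.65 [ 471.26 -112.44    6.  ]
bush [101.9, 533.0] 0.19 [538.6    9.64  53.  ]
```

View pics/w1.png

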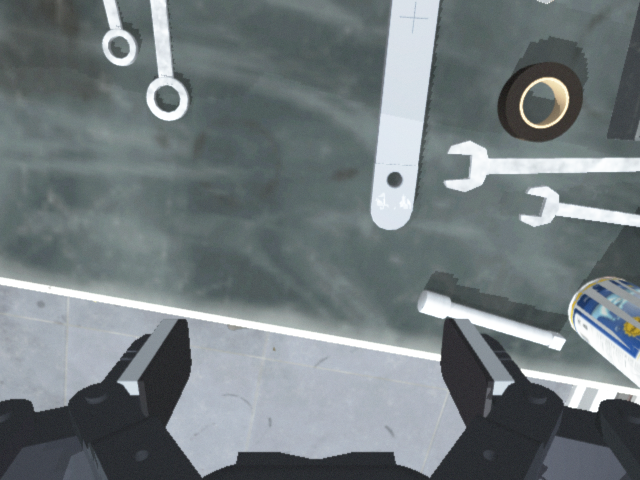

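The wrist camera sees the blank pointing up, with its round tip at about (228, 389), its hole at (180, 395) and the scribed cross at (18, 413). The extension bar is at (320, 490) and the spray can is at the right edge. I'll move on so that the jig and the blank are both in view.

```bash
python3 -m crank '[[[1,0.4,0,0],[1,0.4,0,0],[1,0.4,0,0],[1,0.4,0,0],[1,0.4,0,0],[1,0.4,0,0],[1,0.4,0,0],[1,0.4,0,0],[0.7,0,0,0],[0,0,0,0],[0,0,0,0],[0,0,0,0]]]'; cat > look.py <<'E'
from h import *
import sys
np.set_printoptions(precision=2,suppress=True)
im=ctrl.get_image("wrist"); save(im,sys.argv[1])
s=ctrl.read_state();print(s["clock"],s["eef_pos"],s["tool_rot"],s["qpos"][6])
np.savez("pics/"+sys.argv[1]+".npz",K=im["intrinsics"],E=im["extrinsics"])
for t,z in [("square_end",6),("round_end",6),("blank_mid",6),("drill_jig",0),("bush",53),("cam_pivot",36.5),("lever_knob",41)]:
    for q in ctrl.place_of("wrist",t)[:2]: print(t,np.array(q["position"]),round(q["confidence"],2),onz(im,q["position"],z))
E
python3 look.py w2.png
```

```text
clock: 6.08
eef_pos: [438.4, 129.7, 231.1]
tool_rot: [-3.141, 0.001, 1.765]
force: [0.4, -0.5, -0.2]
width: 85.3
gripper_force: 0.0
6.1333 [438.48 129.33 231.13] [-3.14  0.    1.76] -0.43675563697601916
square_end [257.7 313. ] 0.82 [445.82  76.46   6.  ]
round_end [428.6 303. ] 0.71 [ 471.55 -109.61    6.  ]
blank_mid [350.4 303.9] 0.88 [455.41 -19.     6.  ]
drill_jig [ 63.4 404.4] 0.71 [486.79 251.78   0.  ]
bush [ 23.9 319.6] 0.96 [415.33 257.96  53.  ]
cam_pivot [108.9 368.6] 0.62 [462.32 211.19  36.5 ]
lever_knob [166.4 279.9] 0.59 [404.45 156.67  41.  ]
```

View pics/w2.png

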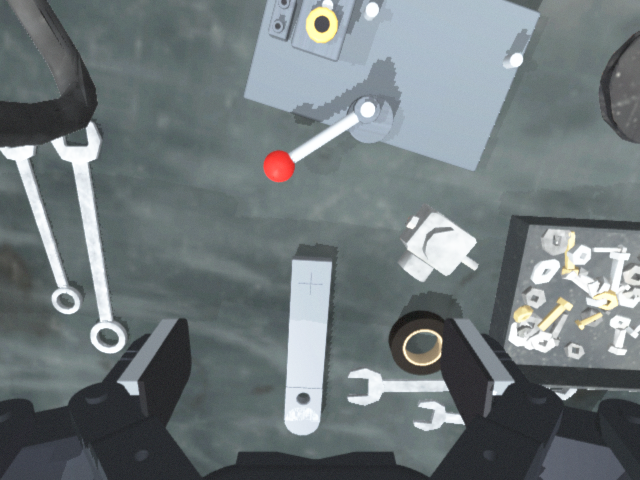

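The wrist view shows the jig plate's corners at (98, 246), (170, 475) and (15, 540). The bush is at (24, 320), the lever root at (108, 368), the knob at (166, 279) and the pin tops near (10, 373) and (60, 516). The blank runs from (250, 313) to (432, 303). Next I'll fit the jig pose to these points.

```bash
cat > fit.py <<'E'
from h import *
from scipy.optimize import least_squares
np.set_printoptions(precision=2,suppress=True)
def J2W(p,j): c,s=np.cos(p[2]),np.sin(p[2]); return np.array([p[0]+c*j[0]-s*j[1],p[1]+s*j[0]+c*j[1],j[2]])
def fit(obs,p0=(490,248,1.48)):
    f=lambda p:np.concatenate([np.array(proj(im,J2W(p,j)))-rc for im,j,rc in obs])
    r=least_squares(f,p0,loss="soft_l1"); return r.x,f(r.x).reshape(-1,2)
def ld(n): d=np.load("pics/"+n+".npz");return dict(intrinsics=d["K"],extrinsics=d["E"])
E
python3 - <<'E'
from fit import *
w=ld("w2.png"); t=ctrl.get_image("top")
pts=[((-62,-80,18),(170,475)),((-62,118,18),(98,246)),((62,-80,18),(15,540)),((0,72.5,53),(24,320)),((23,42,33),(9,373)),((23,-70,33),(60,516))]
print(*fit([(w,j,rc) for j,rc in pts]))
tp=[((-62,-80,18),(232,258)),((-62,118,18),(334,247)),((62,-80,18),(227,190)),((62,118,18),(327,182)),((0,72.5,53),(306,211))]
print(*fit([(t,j,rc) for j,rc in tp]))
p,_=fit([(w,j,rc) for j,rc in pts]+[(t,j,rc) for j,rc in tp]);print(p)
print(proj(w,J2W(p,(-42.5,24,36.5))))
for k,a in [(0,135)]:
    a=np.radians(a);print(J2W(p,(-42.5+78*np.cos(a),24+78*np.sin(a),41)),proj(w,J2W(p,(-42.5+78*np.cos(a),24+78*np.sin(a),41))))
E
```

```text
[488.94 250.22   1.47] [[ 1.92 -0.05]
 [-0.81 -3.57]
 [-2.8   1.67]
 [ 0.52  1.78]
 [ 0.65 -1.04]
 [-0.18 -0.11]]
[490.08 252.11   1.5 ] [[-0.08 -1.54]
 [-1.01 -1.3 ]
 [-0.08  4.69]
 [ 0.51 -0.01]
 [ 0.47  0.85]]
[489.   250.33   1.47]
(np.float64(109.44316052409481), np.float64(366.41623722812955))
[400.32 161.24  41.  ] (np.float64(159.46741851147823), np.float64(275.59030273308144))
```

```bash
python3 -m crank '[[[-1,0,0,0.7],[-1,0,0,0],[-1,0,0,0],[-1,0,0,0],[-1,0,0,0],[-0.9,0,0.5,0],[0,0,1,0],[0,0,1,0],[0,0,1,0],[0,0,1,0],[0,0,0,0],[0,0,0,0]]]'; python3 look.py w3.png
```

```text
clock: 7.53
eef_pos: [459.6, -15.0, 118.3]
tool_rot: [-3.139, -0.0, 1.71]
force: [-0.3, 0.4, 0.3]
width: 85.6
gripper_force: 0.0
7.5833 [460.63 -14.81 119.31] [ 3.14 -0.    1.71] -0.28889147334233956
square_end [238.9 311.9] 0.63 [456.88 -17.07   6.  ]
square_end [ 75.4 317.3] 0.58 [446.86  77.48   6.  ]
round_end [372.8 312.2] 0.68 [ 470.22 -112.25    6.  ]
blank_mid [239.9 312. ] 0.85 [457.03 -17.71   6.  ]
bush [208.9 487.6] 0.18 [539.72  24.61  53.  ]
```

```bash
python3 -m crank '[[[-0.06,-0.12,1,0.1],[0,0,1,0],[0,0,1,0],[0,0,0.8,0],[0,0,0.4,0],[0,0,0.4,0],[0,0,0,0],[0,0,0,0]]]'; python3 -m crank '[[[0,0,0,0],[0,0,0,0],[0,0,0,0],[0,0,0,0],[0,0,0,0],[0,0,0,0],[0,0,0,0],[0,0,0,0]]]' 1
```

```text
clock: 8.6
eef_pos: [457.5, -16.9, 3.8]
tool_rot: [-3.141, -0.001, 1.702]
force: [-0.4, -0.2, 0.1]
width: 85.5
gripper_force: 0.0
clock: 9.27
eef_pos: [457.9, -17.0, 4.7]
tool_rot: [3.14, 0.001, 1.702]
force: [-1.0, -0.2, 8.4]
width: 34.1
gripper_force: 59.3
```

```bash
python3 -m crank '[[[0,0,-0.4,0],[0,0,-1,0],[0,0,-1,0],[0,0,-1,0],[0,0,-1,0],[0,0,0,0]]]'; python3 -m crank '[[[1,0.4,0,0],[1,0.4,0,0],[1,0.4,0,0],[1,0.4,0,0],[1,0.5,0,0],[1,0.5,0,0],[1,0.5,0,0],[1,0.5,0,0],[1,0.5,0,-0.5],[0.9,0.5,0,-1],[0,0,0,-1],[0,0,0,-1]]]';python3 -m crank '[[[0,0,0,-1],[0,0,0,-1],[0,0,0,-1],[0,0,0,-1],[0,0,0,-1],[0,0,0,-1],[0,0,0,-1],[0,0,0,-1],[0,0,0,-1],[0,0,0,-1],[0,0,0,-1],[0,0,0,-1]]]';python3 -m crank '[[[0,0,0,-1],[0,0,0,-0.2],[0,0,0,0],[0,0,0,0]]]'; python3 look.py w4.png
```

```text
clock: 9.77
eef_pos: [459.7, -16.8, 117.3]
tool_rot: [3.135, 0.001, 1.701]
force: [0.7, 0.6, -3.3]
width: 33.9
gripper_force: 61.3
clock: 10.77
eef_pos: [537.4, 246.0, 112.3]
tool_rot: [-3.14, -0.001, 1.989]
force: [0.8, -0.8, -3.3]
width: 33.9
gripper_force: 61.3
clock: 11.77
eef_pos: [537.4, 243.0, 112.0]
tool_rot: [-3.14, -0.002, 2.946]
force: [1.3, 0.3, -3.9]
width: 33.7
gripper_force: 61.3
clock: 12.1
eef_pos: [537.8, 243.5, 112.9]
tool_rot: [-3.141, -0.001, 3.036]
force: [-0.6, -0.0, -3.4]
width: 33.8
gripper_force: 61.3
12.15 [538.   243.57 113.22] [-3.14 -0.    3.04] 0.28102075112496216
square_end [ 40.7 316.3] 0.56 [427.64 255.27   6.  ]
blank_mid [317.2 314.9] 0.72 [589.61 237.32   6.  ]
blank_mid [321.9 311.9] 0.69 [592.74 235.03   6.  ]
cam_pivot [115.2 233.5] 0.6 [460.96 210.81  36.5 ]
```

View pics/w4.png

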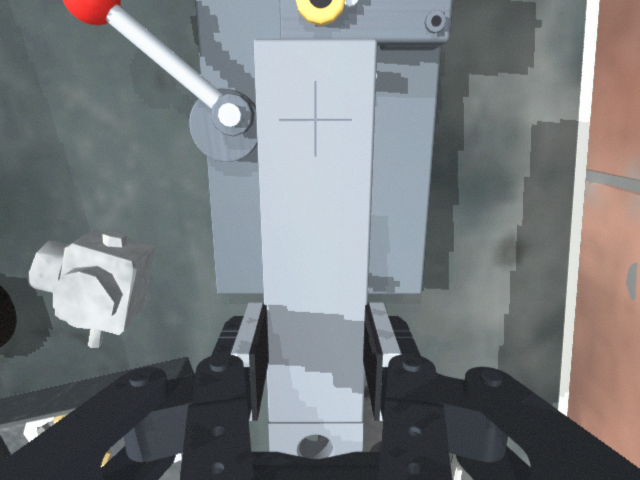

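The blank is held level and in line with the jig. Its square end is at row 40 and the cross at (119, 315). The plate's near corners are at (293, 217) and (293, 424), the lever root at (115, 229) and the bush at about (5, 321). I'll refine the jig pose from these.

```bash
python3 - <<'E'
from fit import *
w2=ld("w2.png");w=ld("w4.png")
a=[((-62,-80,18),(293,217)),((62,-80,18),(293,424)),((-42.5,24,40),(115,229)),((0,72.5,53),(5,321))]
p,r=fit([(w,j,rc) for j,rc in a]);print(p,r)
b=[((-62,-80,18),(170,475)),((-62,118,18),(98,246)),((62,-80,18),(15,540)),((0,72.5,53),(24,320)),((23,42,33),(9,373)),((23,-70,33),(60,516))]
p2,r=fit([(w,j,rc) for j,rc in a]+[(w2,j,rc) for j,rc in b]);print(p2,r)
s=ctrl.read_state();T=s["eef_pos"]
# blank top cross / end in hand, top z about tcp+8
for rc in [(119,315),(40,254),(40,376)]:
    X=onz(w,rc,T[2]+8);d=X[:2]-p[:2];c,q=np.cos(p[2]),np.sin(p[2]);print(X,"jig",c*d[0]+q*d[1],-q*d[0]+c*d[1])
d=T[:2]-p[:2];print("tcp jig",c*d[0]+q*d[1],-q*d[0]+c*d[1])
E
```

```text
[489.05 250.78   1.47] [[ 1.52  0.28]
 [ 0.87 -1.11]
 [ 0.06  3.38]
 [-9.95 -0.59]]
[489.   250.53   1.47] [[  1.34  -0.35]
 [  0.97  -1.74]
 [ -0.13   2.91]
 [-10.03  -0.94]
 [  1.37   0.43]
 [ -0.71  -3.33]
 [ -3.63   1.81]
 [  0.36   1.86]
 [  0.35  -1.  ]
 [ -0.91   0.13]]
[465.44 250.84 121.91] jig -2.327802645517043 23.50256694635024
[441.89 235.72 121.91] jig -19.755808334263847 45.39363639306298
[445.59 270.56 121.91] jig 15.28329574154793 45.24447965351398
tcp jig -1.9557863375045388 -49.73842550600051
```

```bash
python3 -m crank '[[[0.04,-0.06,1,0],[0,0,1,0],[0,0,1,0],[0,0,0.3,0],[0,0,0.15,0],[0,0,0,0],[0,0,0,0]]]'; python3 -m crank '[[[0,0,0.05,0],[0,0,0.05,0],[0,0,0,0],[0,0,0,0]]]'
```

```text
clock: 13.08
eef_pos: [537.8, 243.2, 28.7]
tool_rot: [3.14, 0.001, 3.038]
force: [0.4, -0.2, -3.2]
width: 33.6
gripper_force: 61.3
clock: 13.42
eef_pos: [537.4, 242.4, 25.5]
tool_rot: [3.141, 0.001, 3.038]
force: [-0.0, 0.9, -3.4]
width: 33.8
gripper_force: 61.3
```

```bash
python3 -m crank '[[[0,0,0.06,0],[0,0,0,0],[0,0,0,0]]]'; python3 -m crank '[[[0,0,0.06,0],[0,0,0,0],[0,0,0,0]]]'
```

```text
clock: 13.67
eef_pos: [537.1, 242.3, 23.5]
tool_rot: [-3.141, -0.0, 3.038]
force: [-0.1, 0.2, -3.7]
width: 33.7
gripper_force: 61.3
clock: 13.92
eef_pos: [537.3, 242.5, 22.9]
tool_rot: [-3.141, 0.001, 3.038]
force: [-1.6, -1.7, 5.8]
width: 33.8
gripper_force: 62.3
```

```bash
python3 -m crank '[[[0.1,0,-0.02,0],[0.1,0,0,0],[0.1,0,0,0],[0.1,0,0,0],[0,0,0,0]]]'; python3 -m crank '[[[0.15,0,0,0],[0.15,0,0,0],[0.15,0,0,0],[0.15,0,0,0],[0.15,0,0,0],[0.15,0,0,0],[0,0,0,0],[0,0,0,0]]]'; python3 look.py w5.png
```

```text
clock: 14.33
eef_pos: [527.1, 243.9, 22.9]
tool_rot: [3.141, 0.001, 3.038]
force: [0.9, -0.2, 2.5]
width: 33.9
gripper_force: 61.9
clock: 15.0
eef_pos: [503.9, 246.1, 22.8]
tool_rot: [-3.141, -0.001, 3.038]
force: [0.4, -0.7, 6.2]
width: 33.9
gripper_force: 62.4
15.05 [503.88 246.05  22.81] [-3.14 -0.    3.04] 0.09480273214987237
blank_mid [321.6 312.4] 0.81 [512.11 243.81   6.  ]
bush [ 56.7 325. ] 0.57 [416.72 257.32  53.  ]
cam_pivot [231.6 188.5] 0.74 [461.15 210.2   36.5 ]
```

View pics/w5.png

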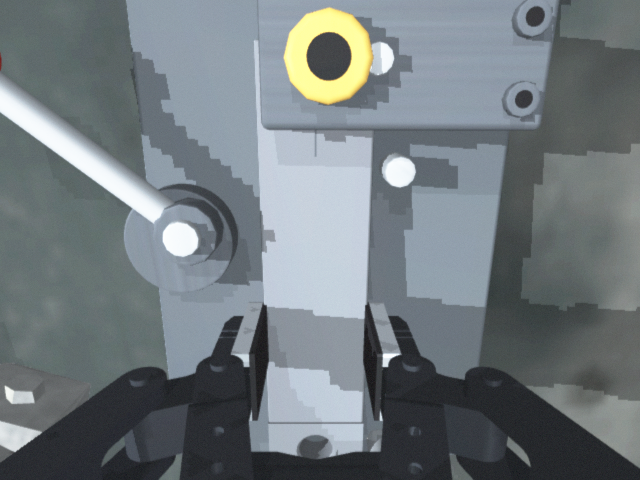

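The square end is under the bridge. The pin at (170, 398) stands about 3 mm clear of the blank's edge, and the cam is clear on the left. I'll open a little, step back 35 mm, regrip and carry on.

```bash
python3 -m crank '[[[0,0,0,0],[0,0,0,0],[0,0,0,0],[0,0,0,0]]]' -0.2; python3 -m crank '[[[-0.3,0,-0.02,0],[-0.4,0,0,0],[-0.4,0,0,0],[-0.3,0,0,0],[0,0,0,0],[0,0,0,0]]]';  python3 -m crank '[[[0,0,0,0],[0,0,0,0],[0,0,0,0],[0,0,0,0],[0,0,0,0]]]' 1;python3 look.py w6.png
```

```text
clock: 15.73
eef_pos: [504.0, 245.5, 22.1]
tool_rot: [-3.141, -0.002, 3.038]
force: [-0.1, -0.2, -0.7]
width: 51.0
gripper_force: 0.0
clock: 16.23
eef_pos: [539.9, 241.9, 22.9]
tool_rot: [3.141, -0.0, 3.037]
force: [-0.6, -0.3, 0.3]
width: 51.7
gripper_force: 0.0
clock: 16.65
eef_pos: [539.1, 242.4, 23.4]
tool_rot: [-3.142, -0.0, 3.038]
force: [-1.4, 0.1, 5.2]
width: 34.0
gripper_force: 60.2
16.7 [539.11 242.39  23.38] [-3.14 -0.    3.04] 0.1824249639617986
round_end [456.5 316.9] 0.97 [616.75 234.91   6.  ]
blank_mid [229.3 315.9] 0.65 [508.2  245.63   6.  ]
cam_pivot [112.7 179. ] 0.59 [460.74 210.39  36.5 ]
```

Now slide up to the end stop. The first 11 mm go quickly, then small steps while I watch the force.

```bash
python3 -m crank '[[[0.1,0,-0.01,0],[0.1,0,0,0],[0.1,0,0,0],[0.1,0,0,0],[0.04,0,0,0],[0,0,0,0],[0,0,0,0]]]'; python3 -m crank '[[[0.04,0,0,0],[0.04,0,0,0],[0,0,0,0],[0,0,0,0]]]'
```

```text
clock: 17.63
eef_pos: [528.5, 243.3, 23.4]
tool_rot: [-3.142, -0.0, 3.038]
force: [1.2, -0.7, 2.6]
width: 33.8
gripper_force: 60.1
clock: 17.97
eef_pos: [526.9, 243.5, 23.4]
tool_rot: [3.141, 0.0, 3.038]
force: [2.3, -0.6, 2.1]
width: 33.7
gripper_force: 60.0
```

```bash
python3 -m crank '[[[0.04,0,0,0],[0.02,0,0,0],[0,0,0,0]]]'; python3 -m crank '[[[0.04,0,0,0],[0,0,0,0],[0,0,0,0]]]';
```

```text
clock: 18.22
eef_pos: [525.2, 243.7, 23.4]
tool_rot: [3.141, 0.0, 3.038]
force: [3.1, -0.2, 2.8]
width: 33.6
gripper_force: 60.1
clock: 18.47
eef_pos: [524.2, 243.8, 23.4]
tool_rot: [3.142, 0.0, 3.038]
force: [2.8, 0.3, 3.1]
width: 33.9
gripper_force: 60.1
```

```bash
python3 -m crank '[[[0.03,0,0,0],[0,0,0,0],[0,0,0,0]]]'; python3 -m crank '[[[0.03,0,0,0],[0,0,0,0],[0,0,0,0]]]';python3 -m crank '[[[0.02,0,0,0],[0,0,0,0],[0,0,0,0]]]'
```

```text
clock: 18.72
eef_pos: [524.1, 243.8, 23.4]
tool_rot: [3.141, 0.001, 3.038]
force: [4.8, -0.3, 2.1]
width: 33.5
gripper_force: 60.0
clock: 18.97
eef_pos: [524.1, 243.8, 23.4]
tool_rot: [3.141, 0.002, 3.037]
force: [6.7, -0.4, 0.8]
width: 34.0
gripper_force: 59.9
clock: 19.22
eef_pos: [524.1, 243.7, 23.4]
tool_rot: [3.141, 0.003, 3.037]
force: [8.1, -0.0, 0.5]
width: 33.7
gripper_force: 59.8
```

It is home on the end stop at x 524.1, after the 15.0 mm I expected, and the force now rises at about 2.4 N/mm. Now sideways to the pins.

```bash
python3 -m crank '[[[-0.04,0.04,0,0],[0,0.04,0,0],[0,0,0,0],[0,0,0,0]]]'; python3 -m crank '[[[0,0.04,0,0],[0,0,0,0],[0,0,0,0]]]';python3 -m crank '[[[0,0.03,0,0],[0,0,0,0],[0,0,0,0]]]';python3 -m crank '[[[0,0.03,0,0],[0,0,0,0],[0,0,0,0]]]'
```

```text
clock: 19.55
eef_pos: [524.1, 243.8, 23.4]
tool_rot: [-3.138, 0.001, 3.037]
force: [4.4, -3.2, 6.1]
width: 33.9
gripper_force: 60.3
clock: 19.8
eef_pos: [524.1, 243.8, 23.4]
tool_rot: [-3.136, 0.001, 3.036]
force: [3.7, -5.6, 7.2]
width: 33.3
gripper_force: 60.5
clock: 20.05
eef_pos: [524.1, 243.8, 23.4]
tool_rot: [-3.135, 0.001, 3.036]
force: [4.0, -7.3, 8.0]
width: 33.6
gripper_force: 60.7
clock: 20.3
eef_pos: [524.1, 243.9, 23.4]
tool_rot: [-3.134, 0.001, 3.036]
force: [3.9, -9.3, 10.2]
width: 33.9
gripper_force: 60.8
```

```bash
python3 look.py w7.png; python3 - <<'E'
import cv2
a=cv2.imread("pics/w7.png");cv2.imwrite("pics/w7c.png",cv2.resize(a[0:480,100:560],(767,600)[:2] if 0 else (575,600),interpolation=cv2.INTER_CUBIC))
E
```

```text
20.35 [524.15 243.89  23.41] [-3.13  0.    3.04] 0.14059191502692509
square_end [166.4 185.6] 0.27 [464.06 201.25   6.  ]
round_end [455.6 315.7] 0.61 [601.35 235.56   6.  ]
blank_mid [228.8 314.6] 0.59 [493.02 246.59   6.  ]
cam_pivot [166.7 186.2] 0.57 [461.34 211.18  36.5 ]
```

View pics/w7c.png

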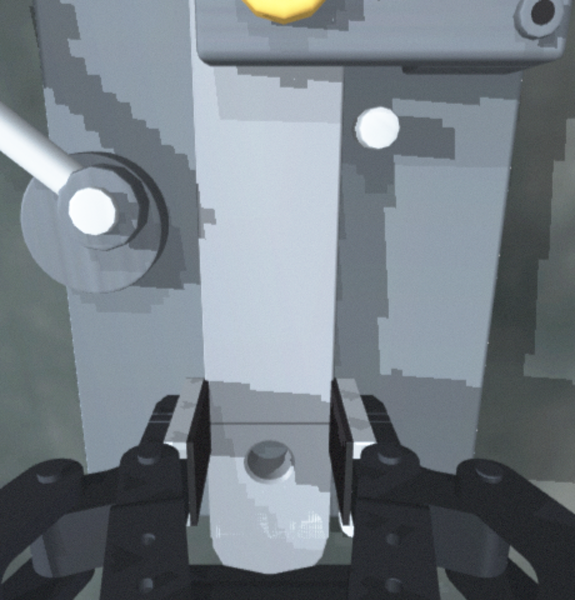

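The crop shows the blank's right edge still about 13 crop px (roughly 3 mm) short of the far pin at (128, 377), and the near pin half hidden behind the right finger. I'll check the blank's yaw and its gaps by measurement.

```bash
python3 - <<'E'
from fit import *
w=ld("w7.png"); im=cv2.imread("pics/w7.png"); g=cv2.cvtColor(im,cv2.COLOR_BGR2GRAY).astype(float)
def edge(rows,c0,c1,sgn):
    P=[]
    for r in rows:
        d=sgn*np.gradient(cv2.GaussianBlur(g,(3,3),0)[r])[c0:c1]; P.append((r,c0+np.argmax(d)))
    return np.array(P,float)
def line(P,z):
    X=np.array([onz(w,p,z)[:2] for p in P]); 
    vx,vy,x0,y0=cv2.fitLine(X.astype(np.float32),cv2.DIST_HUBER,0,.01,.01).ravel(); 
    if vx>0:vx,vy=-vx,-vy
    return np.degrees(np.arctan2(vy,vx)),np.array([x0,y0]),np.array([vx,vy])
R=range(70,290,4)
L=[("blankL",edge(R,250,275,1),30),("blankR",edge(R,360,380,-1),30),("plateL",edge(range(70,330,4),130,175,1),18),("plateR",edge(range(70,290,4),480,525,-1),18)]
for n,P,z in L:
    a,x0,v=line(P,z); print(n,a, "y at x=447 (pin42), x=559 (pin-70):",[x0[1]+v[1]/v[0]*(x-x0[0]) for x in (447,489,559)],P[::18].tolist())
# far pin top centre
pr=(128/1.25,377/1.25+100); print("pin far",pr,onz(w,pr,33))
E
```

```text
blankL 173.98871 y at x=447 (pin42), x=559 (pin-70): [np.float32(233.53615), np.float32(229.11339), np.float32(221.74214)] [[70.0, 254.0], [142.0, 256.0], [214.0, 259.0], [286.0, 262.0]]
blankR 174.11166 y at x=447 (pin42), x=559 (pin-70): [np.float32(269.2965), np.float32(264.96487), np.float32(257.74548)] [[70.0, 373.0], [142.0, 371.0], [214.0, 368.0], [286.0, 366.0]]
plateL 173.55293 y at x=447 (pin42), x=559 (pin-70): [np.float32(192.9994), np.float32(188.25342), np.float32(180.34344)] [[70.0, 136.0], [142.0, 130.0], [214.0, 133.0], [286.0, 159.0]]
plateR 174.05069 y at x=447 (pin42), x=559 (pin-70): [np.float32(316.63544), np.float32(312.2586), np.float32(304.96393)] [[70.0, 515.0], [142.0, 506.0], [214.0, 497.0], [286.0, 488.0]]
pin far (102.4, 401.6) [449.7  277.43  33.  ]
```

The blank is parallel to the jig within 0.1° but still 3 mm from the pins. Friction from the downward load is holding it, so I'll unload z a little.

```bash
python3 -m crank '[[[0,0,-0.04,0],[0,0,0,0],[0,0,0,0]]]'; python3 -m crank '[[[0,0,-0.04,0],[0,0,0,0],[0,0,0,0]]]'; python3 -m crank '[[[0,0,-0.03,0],[0,0,0,0],[0,0,0,0]]]'
```

```text
clock: 20.95
eef_pos: [524.3, 245.0, 23.5]
tool_rot: [-3.136, 0.001, 3.038]
force: [6.1, -4.7, -0.3]
width: 34.2
gripper_force: 60.2
clock: 21.2
eef_pos: [524.3, 245.1, 24.3]
tool_rot: [-3.136, 0.001, 3.038]
force: [6.8, -4.2, -2.5]
width: 34.0
gripper_force: 60.0
clock: 21.45
eef_pos: [524.3, 245.1, 25.0]
tool_rot: [-3.136, 0.001, 3.038]
force: [5.8, -3.2, -3.2]
width: 34.0
gripper_force: 60.0
```

```bash
python3 -m crank '[[[-0.1,0,0.02,0],[0,0,0,0],[0,0,0,0]]]'; python3 -m crank '[[[0,0.04,0,0],[0,0,0,0],[0,0,0,0]]]'
```

```text
clock: 21.7
eef_pos: [524.5, 247.0, 24.5]
tool_rot: [-3.139, -0.003, 3.038]
force: [0.4, -2.1, -4.7]
width: 33.6
gripper_force: 60.1
clock: 21.95
eef_pos: [524.6, 247.1, 24.6]
tool_rot: [-3.137, -0.003, 3.038]
force: [-2.3, -4.5, -5.3]
width: 33.7
gripper_force: 60.2
```

On the pins: jig x is about 0 and the force is rising. I'll nudge it back toward the end stop, set it down and open slightly.

```bash
python3 -m crank '[[[0.08,-0.02,0.04,0],[0,0,0.03,0],[0,0,0,0],[0,0,0,0]]]'; python3 -m crank '[[[0,0,0,0],[0,0,0,0],[0,0,0,0],[0,0,0,0]]]' 0; python3 look.py w8.png; cat > chk.py <<'E'
from fit import *
import sys
n=sys.argv[1]; w=ld(n); g=cv2.GaussianBlur(cv2.cvtColor(cv2.imread("pics/"+n),cv2.COLOR_BGR2GRAY),(3,3),0).astype(float)
def col(X): return proj(w,X)
p=np.array([489,250.5,1.472])
def edge(jx,z,sgn,ys,h=9):
    out=[]
    for y in ys:
        r,c=col(J2W(p,(jx,y,z))); r=int(round(r)); c=int(round(c))
        if not(0<=r<480 and h<c<640-h):continue
        d=sgn*np.gradient(g[r])[c-h:c+h+1]; k=np.argmax(d); X=onz(w,(r,c-h+k),z)
        q=X[:2]-p[:2]; out.append((y,np.cos(p[2])*q[0]+np.sin(p[2])*q[1]))
    return np.array(out)
for nm,a in [("blankR",(18,30,-1)),("blankL",(-18,30,1)),("plateR",(62,18,-1)),("plateL",(-62,18,1))]:
    o=edge(*a,ys=np.arange(-15,50,3))
    if len(o)>3:
        m=abs(o[:,1]-np.median(o[:,1]))<1.5; k=np.polyfit(o[m,0],o[m,1],1); print(nm,"jx at -70,0,42:",np.polyval(k,[-70,0,42]),m.sum(),"/",len(o))
E
python3 chk.py w8.png
```

```text
clock: 22.28
eef_pos: [524.5, 247.1, 23.8]
tool_rot: [-3.139, 0.001, 3.037]
force: [0.4, -6.2, -1.4]
width: 33.3
gripper_force: 60.6
clock: 22.62
eef_pos: [524.3, 250.3, 24.4]
tool_rot: [3.139, 0.001, 3.039]
force: [0.4, -0.0, -1.0]
width: 42.8
gripper_force: 0.0
22.6667 [524.28 250.19  24.33] [3.14 0.   3.04] 0.14209215298138111
round_end [452.8 307.9] 0.88 [600.44 238.84   6.  ]
blank_mid [234.8 303.7] 0.82 [495.43 248.56   6.  ]
cam_pivot [166.1 165.6] 0.73 [460.82 210.92  36.5 ]
blankR jx at -70,0,42: [17.19 17.6  17.85] 22 / 22
blankL jx at -70,0,42: [-18.62 -18.06 -17.72] 22 / 22
plateR jx at -70,0,42: [61.03 61.44 61.68] 22 / 22
plateL jx at -70,0,42: [-62.52 -61.93 -61.58] 14 / 22
```

Measured against the plate edges, the blank's long edge is at +18.2 mm along its whole length, so it is on both pins. I'll confirm with a light one-finger side push.

```bash
python3 -m crank '[[[0,0.03,0,0],[0,0,0,0],[0,0,0,0]]]';  python3 -m crank '[[[0,0.04,0,0],[0,0,0,0],[0,0,0,0]]]'; python3 -m crank '[[[0,0.04,0,0],[0,0,0,0],[0,0,0,0]]]'
```

```text
clock: 23.27
eef_pos: [524.3, 249.6, 23.8]
tool_rot: [3.141, 0.0, 3.038]
force: [-0.8, -0.4, 0.5]
width: 42.7
gripper_force: 0.0
clock: 23.52
eef_pos: [524.5, 250.3, 23.8]
tool_rot: [-3.141, 0.0, 3.038]
force: [0.2, -1.3, 0.1]
width: 42.9
gripper_force: 0.2
clock: 23.77
eef_pos: [524.4, 250.4, 23.7]
tool_rot: [-3.14, -0.0, 3.037]
force: [-0.3, -3.3, 2.8]
width: 42.5
gripper_force: 1.7
```

```bash
python3 -m crank '[[[0,-0.16,0,0],[0,0,-1,0],[0,0,-1,0],[-1,0,-0.4,0],[-1,0,0,0],[-1,0,0,0],[-0.5,0,0,0],[0,0,0,0],[0,0,0,0]]]' -0.1;  python3 -m crank '[[[0,0,1,0],[0,0,1,0],[0,0,0.4,0],[0,0,0,0],[0,0,0,0],[0,0,0,0]]]' 1
```

```text
clock: 24.52
eef_pos: [611.0, 238.8, 83.6]
tool_rot: [3.14, -0.0, 3.037]
force: [-0.2, 0.3, 0.1]
width: 47.1
gripper_force: 0.0
clock: 25.02
eef_pos: [611.4, 239.6, 25.2]
tool_rot: [3.14, 0.001, 3.039]
force: [0.5, 0.5, 0.3]
width: 0.2
gripper_force: 0.0
```

```bash
python3 -m crank '[[[0.2,-0.06,0.06,0],[0.2,0,0,0],[0,0,0,0],[0,0,0,0]]]';  python3 -m crank '[[[0.08,0,0,0],[0.08,0,0,0],[0,0,0,0]]]'; python3 -m crank '[[[0.04,0,0,0],[0.04,0,0,0],[0,0,0,0]]]'
```

```text
clock: 25.35
eef_pos: [600.8, 238.2, 23.0]
tool_rot: [3.141, 0.001, 3.038]
force: [0.4, 0.5, -0.1]
width: -0.0
gripper_force: 0.0
clock: 25.6
eef_pos: [596.6, 238.5, 22.4]
tool_rot: [3.142, -0.0, 3.038]
force: [0.3, 0.5, 0.0]
width: -0.2
gripper_force: 0.0
clock: 25.85
eef_pos: [594.9, 238.7, 22.3]
tool_rot: [-3.142, -0.0, 3.038]
force: [-0.4, 0.3, -0.2]
width: 0.2
gripper_force: 0.0
```

```bash
python3 -m crank '[[[0.04,0,0,0],[0.04,0,0,0],[0,0,0,0]]]';  python3 -m crank '[[[0.04,0,0,0],[0.02,0,0,0],[0,0,0,0]]]'; python3 -m crank '[[[0.04,0,0,0],[0.02,0,0,0],[0,0,0,0]]]'
```

```text
clock: 26.1
eef_pos: [594.5, 238.5, 22.5]
tool_rot: [3.141, 0.002, 3.037]
force: [4.5, -1.0, -1.2]
width: 0.2
gripper_force: 2.0
clock: 26.35
eef_pos: [594.4, 238.5, 22.8]
tool_rot: [3.141, 0.005, 3.037]
force: [6.3, -0.6, -0.9]
width: 0.1
gripper_force: 3.4
clock: 26.6
eef_pos: [594.3, 238.4, 23.2]
tool_rot: [3.14, 0.007, 3.036]
force: [10.2, -1.5, -2.6]
width: 0.3
gripper_force: 4.6
```

Firm contact with no further travel, and tool y is at -106 mm in the jig frame, which equals -95 - 11. The blank is home. I'll back off, lift and verify before I touch the lever.

```bash
python3 -m crank '[[[-0.2,0,0,0],[-0.5,0,0,0],[0,0,-1,0],[0,0,-1,0],[0,0,-1,0],[0.4,0,-0.5,0],[0.6,0,0,0],[0.6,0,0,0],[0,0,0,0],[0,0,0,0],[0,0,0,0]]]'; python3 look.py w9.png; python3 chk.py w9.png; python3 - <<'E'
from fit import *
w=ld("w9.png")
for j in [(0,73,30),(0,55,34),(0,-95,30),(0,-95,24)]: print(j,proj(w,J2W((489,250.5,1.472),j)))
E
```

```text
clock: 27.52
eef_pos: [567.9, 241.2, 109.5]
tool_rot: [-3.141, -0.0, 3.038]
force: [0.7, -0.5, 0.6]
width: -0.3
gripper_force: 0.0
27.5667 [568.15 241.16 109.44] [-3.14 -0.    3.04] 0.3346589819217772
round_end [276.5 316.2] 0.73 [590.47 239.05   6.  ]
blank_mid [100.5 316.8] 0.72 [487.95 250.01   6.  ]
cam_pivot [ 46.1 227.2] 0.61 [460.46 211.1   36.5 ]
blankR jx at -70,0,42: [17.15 17.48 17.67] 20 / 20
blankL jx at -70,0,42: [-18.69 -18.1  -17.75] 21 / 21
plateR jx at -70,0,42: [60.75 61.2  61.48] 21 / 21
plateL jx at -70,0,42: [-63.97 -61.88 -60.63] 8 / 21
(0, 73, 30) (np.float64(-71.36509865669798), np.float64(317.5830987587654))
(0, 55, 34) (np.float64(-27.898536837554097), np.float64(317.7576470342498))
(0, -95, 30) (np.float64(280.5118227357727), np.float64(318.6448787990317))
(0, -95, 24) (np.float64(276.5411149205398), np.float64(318.58197888644764))
```

View pics/w9.png

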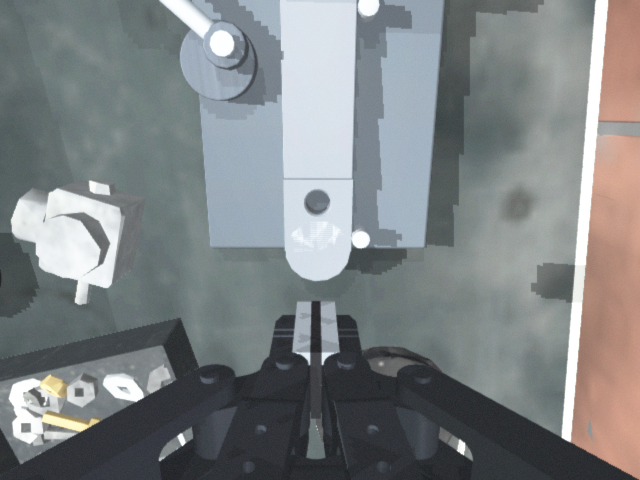

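The picture agrees: the round tip is at row 280 (280.5 predicted for home), and both pins at (8, 369) and (239, 361) touch the blank's edge. Now the lever: I'll go behind it with shut fingers.

```bash
python3 -m crank '[[[1,-0.3,0,0],[1,-0.3,0,0],[1,-0.3,0,0],[1,-0.3,0,0],[1,-0.4,0,0],[1,-0.4,0,0],[0.34,-0.07,0,0],[0,0,0,0],[0,0,0.6,0],[0,0,0,0],[0,0,0,0]]]' 1; python3 look.py w10.png
```

```text
clock: 28.83
eef_pos: [405.7, 206.8, 94.6]
tool_rot: [3.141, -0.0, 3.037]
force: [0.1, -0.1, 0.4]
width: -0.3
gripper_force: 0.0
28.8833 [405.66 207.01  94.88] [3.14 0.   3.04] 0.014314998711722917
square_end [230.3 415.4] 0.61 [400.62 263.55   6.  ]
bush [291.3 428.2] 0.65 [416.75 258.54  53.  ]
```

View pics/w10.png

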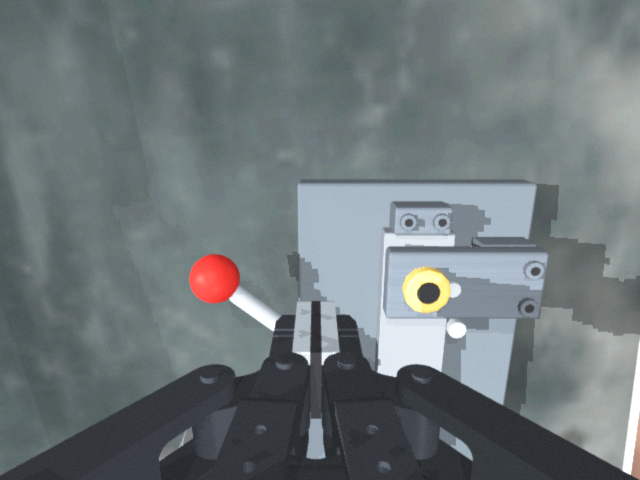

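The knob is at (278, 214) with the rod running to (325, 285). The fingers will come down about 28 mm behind the rod and clear of the bridge. I'll descend and begin the sweep.

```bash
python3 -m crank '[[[0,0,0.8,0],[0,0,0.8,0],[0,0,0.7,0],[0,0,0.34,0],[0,0,0,0],[0,0,0,0]]]'; python3 -m crank '[[[-0.2,-0.15,0,0],[-0.1,-0.15,0,0],[-0.1,-0.2,0,0],[-0.1,-0.2,0,0],[0,0,0,0]]]'
```

```text
clock: 29.73
eef_pos: [404.5, 206.6, 28.8]
tool_rot: [-3.141, -0.001, 3.038]
force: [0.1, -0.1, 0.4]
width: 0.0
gripper_force: 0.0
clock: 30.15
eef_pos: [416.1, 186.2, 29.1]
tool_rot: [-3.141, 0.001, 3.036]
force: [-0.2, 0.6, -0.4]
width: 0.0
gripper_force: 0.1
```

```bash
python3 -m crank '[[[-0.16,-0.23,0,0],[-0.16,-0.23,0,0],[-0.23,-0.15,0,0],[-0.24,-0.15,0,0],[-0.26,-0.09,0,0],[-0.27,-0.08,0,0],[0,0,0,0]]]'; python3 -m crank '[[[-0.27,-0.02,0,0],[-0.28,-0.01,0,0],[-0.27,0.06,0,0],[-0.27,0.06,0,0],[0,0,0,0],[0,0,0,0]]]'
```

```text
clock: 30.73
eef_pos: [447.5, 160.0, 28.6]
tool_rot: [-3.141, 0.001, 3.035]
force: [0.8, 0.8, 0.7]
width: -0.3
gripper_force: 0.0
clock: 31.23
eef_pos: [474.0, 160.6, 28.8]
tool_rot: [3.141, 0.001, 3.037]
force: [0.2, 0.4, 0.8]
width: -0.0
gripper_force: 0.0
```

```bash
cat > knob.py <<'E'
from fit import *
P=J2W((489,250.5,1.472),(-42.5,24,0))
for c in ["top","side","wrist"]:
    im=ctrl.get_image(c); h=cv2.cvtColor(im["img"],cv2.COLOR_RGB2HSV)
    m=(((h[...,0]<6)|(h[...,0]>174))&(h[...,1]>180)&(h[...,2]>90)).astype(np.uint8)
    n,l,st,ce=cv2.connectedComponentsWithStats(m)
    for i in range(1,n):
        if st[i,4]>12:
            X=onz(im,(ce[i][1],ce[i][0]),41); d=X-P; R=np.hypot(d[0],d[1])
            if 55<R<100: print(c,st[i,4],X,"R",R,"lever rad",((np.arctan2(d[1],d[0])-1.472-np.radians(135))%(2*np.pi)))
E
python3 knob.py
```

```text
side 81 [507.71 146.34  41.  ] R 79.4630203325782 lever rad 1.5136539608030004
wrist 354 [512.69 155.8   41.  ] R 75.36501275532524 lever rad 1.6412717263783634
```

The lever has followed to about 1.55 rad with hardly any force. I'll take the last part slowly.

```bash
python3 -m crank '[[[-0.16,0.06,0,0],[-0.16,0.07,0,0],[-0.16,0.08,0,0],[0,0,0,0],[0,0,0,0]]]'; python3 -m crank '[[[-0.1,0.09,0,0],[-0.1,0.09,0,0],[0,0,0,0],[0,0,0,0]]]'; python3 -m crank '[[[-0.1,0.1,0,0],[0,0,0,0],[0,0,0,0]]]'; python3 knob.py
```

```text
clock: 31.8
eef_pos: [486.2, 164.8, 28.9]
tool_rot: [3.141, 0.001, 3.037]
force: [-0.7, 0.0, -0.2]
width: -0.4
gripper_force: 0.0
clock: 32.13
eef_pos: [491.3, 168.8, 28.9]
tool_rot: [3.141, 0.0, 3.038]
force: [-0.0, -0.2, -0.6]
width: 0.1
gripper_force: 0.1
clock: 32.38
eef_pos: [493.9, 170.9, 28.8]
tool_rot: [3.141, 0.0, 3.038]
force: [0.2, -0.0, 0.9]
width: -0.2
gripper_force: 0.2
side 72 [529.83 171.54  41.  ] R 79.19072422406455 lever rad 1.9395111592897107
wrist 43 [527.42 167.27  41.  ] R 79.3489857856053 lever rad 1.877750221774992
wrist 249 [539.76 166.12  41.  ] R 90.50040049155825 lever rad 1.9415284313728645
```

```bash
for i in 1; do python3 -m crank '[[[-0.06,0.08,0,0],[-0.06,0.08,0,0],[0,0,0,0]]]'; done; python3 -m crank '[[[-0.04,0.08,0,0],[0,0,0,0],[0,0,0,0]]]'; python3 -m crank '[[[-0.04,0.08,0,0],[0,0,0,0],[0,0,0,0]]]'; python3 knob.py
```

```text
clock: 32.78
eef_pos: [496.5, 174.1, 28.6]
tool_rot: [-3.14, -0.001, 3.038]
force: [-2.8, -1.0, -0.1]
width: -0.1
gripper_force: 1.4
clock: 33.03
eef_pos: [498.3, 175.4, 28.6]
tool_rot: [-3.14, -0.0, 3.037]
force: [-2.6, -3.9, 0.1]
width: -0.0
gripper_force: 2.1
clock: 33.28
eef_pos: [499.7, 176.9, 28.7]
tool_rot: [-3.139, 0.0, 3.037]
force: [-2.3, -5.7, 0.5]
width: 0.2
gripper_force: 2.5
side 69 [534.1  181.17  41.  ] R 78.8620660537518 lever rad 2.072873936118887
wrist 274 [538.17 173.41  41.  ] R 85.7159962966726 lever rad 2.006579625821881
```

```bash
python3 -m crank '[[[-0.02,0.08,0,0],[0,0,0,0],[0,0,0,0]]]'; python3 -m crank '[[[-0.02,0.08,0,0],[0,0,0,0],[0,0,0,0]]]'; python3 knob.py
```

```text
clock: 33.68
eef_pos: [499.9, 177.2, 28.6]
tool_rot: [-3.136, -0.001, 3.036]
force: [-3.2, -7.8, 2.8]
width: 0.2
gripper_force: 4.4
clock: 33.93
eef_pos: [500.0, 177.4, 28.5]
tool_rot: [-3.133, -0.001, 3.035]
force: [-4.7, -11.0, 6.2]
width: 0.1
gripper_force: 6.2
side 68 [534.22 181.55  41.  ] R 78.83632909083481 lever rad 2.077930817272394
wrist 299 [538.8  173.71  41.  ] R 86.15475661809825 lever rad 2.0128881261469544
```

The lever is at its hard stop: the force is rising without motion and the camera gives about 2.08 rad. I'll retreat, lift and verify.

```bash
python3 -m crank '[[[0,-0.3,0,0],[0.1,-0.5,0,0],[0,-0.4,-0.3,0],[0,0,-1,0],[0,0,-1,0],[0,0,-1,0],[-0.6,1,0,0],[-0.6,1,0,0],[-0.7,1,0,0],[-0.7,1,0,0],[0,0,0,0],[0,0,0,0]]]'; python3 look.py w11.png; python3 chk.py w11.png; python3 knob.py; python3 -c "
from fit import *
w=ld('w11.png');print(proj(w,J2W((489,250.5,1.472),(0,-95,30))))"
```

```text
clock: 35.08
eef_pos: [571.1, 246.9, 112.0]
tool_rot: [3.139, 0.001, 3.039]
force: [-1.0, -1.1, -0.8]
width: -0.2
gripper_force: 0.0
35.1333 [570.33 245.19 111.56] [3.14 0.   3.04] 0.3432152703344845
round_end [272.1 305.1] 0.64 [591.33 238.46   6.  ]
blank_mid [ 95.4 304.9] 0.85 [488.07 249.75   6.  ]
cam_pivot [ 40.3 216.6] 0.94 [460.65 212.05  36.5 ]
lever_knob [207.1 182.4] 0.76 [536.31 182.39  41.  ]
blankR jx at -70,0,42: [17.16 17.5  17.7 ] 20 / 20
blankL jx at -70,0,42: [-18.84 -18.04 -17.55] 20 / 20
plateR jx at -70,0,42: [60.71 61.03 61.23] 21 / 21
plateL jx at -70,0,42: [-62.15 -61.98 -61.87] 15 / 21
side 67 [534.3  180.95  41.  ] R 79.13272742062944 lever rad 2.071333479808139
wrist 1321 [534.24 183.7   41.  ] R 78.08568618614731 lever rad 2.1036949080596976
wrist 14 [533.36 170.71  41.  ] R 82.67987716177858 lever rad 1.9518463825014933
(np.float64(274.1656146160802), np.float64(307.41217378327974))
```

View pics/w11.png

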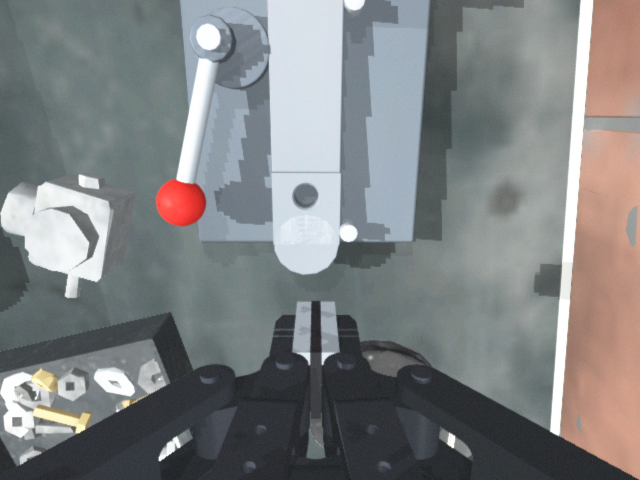

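The lever is locked with its knob at (203, 181), about 2.10 rad, and the cam presses on the blank. The round tip is at row 274 (274.2 predicted), the edge touches both pins, and the robot is clear.

```bash
python3 -c "
from cell import ctrl;print(ctrl.finish_job())"
```

```text
the job is handed in; nothing more can be done
None
```

The job is handed in with no verdict shown: by my measurements the blank is home on the end stop and both pins, the lever is locked at about 2.1 rad, and the arm went nowhere near the spray can, tape or extension bar.

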